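# Slide the jump-ring tray home under the inspection camera

### The arm

A 7-joint arm with a two-finger parallel gripper is mounted at the origin on a cart in front of the work surface, level with it; the furniture and walls round the work are solid. World frame = base frame: x ahead of the robot, y to its left, z up, the work surface at z = 0. Lengths are in m, angles in degrees, forces in N, time in s.
With the tool pointing down it reaches from about 0.35 to 0.775 m from the base axis. Payload 3.1 kg.
Tool frame: the origin (TCP) lies on the centre line of the jaws, within the pads' length; the fingertips stand 17 mm ahead of it and the grasp point (between the pads) lies 2 mm behind it (robot.tip_reach is the distance from the TCP to the fingertips, in m); z points along the fingers, y is the line along which they close (so a half turn about z gives the same grasp; the last joint's range is limited). The gripper opens to 85 mm and grips with 20 to 120 N. Pads are 22 mm wide; open, the fingers measure 114 mm over their backs; the gripper's body (76 mm by 85 mm) begins 54 mm behind the grasp point. The pads swing forward as they close: fully open they stand 13 mm farther back than shut.
Start: joints at [65.048, 17.813, 0.802, 86.603, -0.252, 75.585, -1.558], TCP at [0.211, -0.508, 0.248] pointing down, gripper open.
Joint ranges: [-154.91, 154.91], [-16.99, 109.72], [-72.82, 74.43], [7.12, 147.25], [-82.49, 262.49], [11.32, 116.49], [-174.64, 174.64]. Speed limits (degrees/s): [159.86, 159.86, 180, 180, 180, 180, 180].

### API

Orientations are given as [roll, pitch, yaw] about the fixed x, y, z axes, in that order (R = Rz(yaw) Ry(pitch) Rx(roll)).
In Python, from station import robot, fingers, vision, workorder, recognise gives the robot as it stands. Calls block until the motion is done:
- robot.move_to(position, orientation): joint-space move of the TCP to a pose.
- robot.line_to(position, orientation=None, velocity=0.15, f_stop=None): straight line of the TCP; orientation=None keeps the orientation; velocity is the mean speed in m/s. With f_stop (N) it stops when the force on the tool has changed by that much, and returns True; else False.
- robot.move_j(angles): joint-space move.
- fingers.gripper_to(opening, force=None): opening from 0.0 (shut) to 1.0 (fully open); force is the grip in N (None keeps the last); returns when the fingers have stopped.
- robot.pause(seconds).
- robot.inverse_kinematics(position, orientation): joint angles nearest the present ones, or None.
- vision.grab_frame(name): name is "scene" or "top"; returns the picture (420x560x3 uint8, red, green, blue); there is no depth.
- vision.calibration(name): a dict with "mtx" (3x3 intrinsics, pixels), "extrinsics" (4x4, takes a point from world to camera coordinates). Camera axes: x right, y up, looking along -z (the intrinsics and any distortion apply to the point x, -y, -z); pixel columns grow to the right and rows downward; lengths in m; the calibration is good to about 2 mm. A picture is of the moment at which its call begins. calibration takes no time and is no camera call.
A pose or a line that the arm cannot do raises robot.PlanningError and nothing moves.
- workorder.close_job(): hands the job in; it is judged then, once.
Trained networks look in the newest picture that a camera, given by its name, has taken for a name from the list of things; names that differ only in an ending like _2 or _b are one class to them, and where a whole thing is asked for, a point or a joint stands for the part that bears it (a point fixed in the world has none). Each returns a list of dicts, best first, with "p" (0 to 1); they miss things now and then, are a little off and sometimes report something else, mostly with a low value. They report only what shows in the picture. A call takes as long as a camera call.
- recognise(label, camera): "rect" ([centre column, centre row, width, height] in pixels, round what is visible of it).
Readings, each from a call of its own:
- robot.current_time_s(): time.
- robot.current_joint_positions(): joint angles.
- robot.current_dq(): joint speeds.
- robot.current_joint_torque(): joint torques, N m.
- robot.current_tool_pos(): TCP position.
- robot.current_eef_rot(): TCP orientation.
- robot.current_contact_force(): force on the tool from outside, world axes, zero at the start.
- robot.current_torque(): the same for the moment, N m.
- robot.current_finger_gap(): opening from 0.0 (shut) to 1.0 (fully open).
- robot.current_gripper_force(): force on a finger pad.
Only numpy, scipy, OpenCV 4.12 (cv2) and the standard library are available. Lean on these libraries where they do the work, as an engineer would, in place of code of your own. Each camera call takes 0.05 s, during which the arm holds its last target. There are 200 camera calls.

### The job

Bring the tray of jump rings under the inspection camera: with the tips of the closed fingers press the ribbed thumb pad on the carriage of the stand fully down to free its lock, keep it down while you slide the carriage to your left all the way to its end stop beneath the camera, then let the pad go so that it springs up and the lock clicks in there. Do not touch or lift the tray, which rides in its nest on the carriage, and leave everything else on the bench where it is.

Things in the scene. Friction and masses are not known exactly. Their poses are not given: they have to be found in the camera images.
- stand: Inspection stand, fixed to the worktop: grey base plate 235 (x) x 300 (y) mm, 12 mm high, rail near its front edge, inspection camera on a column at its left rear. Origin: underside of the plate (x -0.120 to +0.115, y +-0.150). Its x axis points away from the robot across the rail, y along the rail to the robot's left (the sliding direction), z up. Turned up to 0.2 rad either way.
- carriage (a joint): Sliding of the carriage along the stand's +y, m: 0 = start, loading position at the right; 0.120 = against the end stop at the left. Locked at 0; slides freely (about 1 N friction) while the thumb pad is at least 5 mm down. If the pad comes up on the way the lock catches in the next notch (at 0.040, 0.080, 0.120). Steel plate 180 (x) x 105 (y) mm, top 44 mm above the worktop.
- lock (a joint): Downward travel of the thumb pad, m: 0 = up (lock tooth in a notch of the index bar below), 0.008 = fully down. Its spring pushes up with about 2.4 N when up and 5.6 N when fully down. The carriage is free from about 0.0045 on.
- pad_top (a point): Centre of the top of the thumb pad: ribbed steel key, 22 (x) x 36 (y) mm, on the carriage's front end. Its top is 68 mm above the worktop when up, 60 mm when fully down; the black lock housing round it, 47 (x) x 72 (y) mm, has its top at 58 mm. Rides with the carriage, 117 mm nearer the robot (stand's -x) than the middle of the tray.
- fence_face (a point): Thumb fence: upright steel plate fixed on the carriage just left of the thumb pad, 34 mm (x) wide, 9 mm thick, top 90 mm above the worktop. The point is on its face towards the pad (stand's -y), 80 mm above the worktop, 26 mm from the pad's centre along +y: a finger that keeps the pad down can push against it.
- nest (a point): Centre of the floor of the nest on the carriage, 44 mm above the worktop, with a 6 mm high lip all round that holds the tray with about 1.5 mm play. Rides with the carriage.
- stone_tray: Grey zinc sorting tray with jump rings in it, 68 (x) x 91 (y) x 11 mm, 0.09 kg, lying loose in the nest. Origin: centre of its underside. It rides along with the carriage; it must not be touched or lifted.
- loupe: Folding loupe, 26 x 32 x 14 mm, on the worktop to the right of the stand. Bystander.
- tin: Small round grey tin, 35 mm across, 21 mm high, right of the stand. Bystander.
- solder_spool: Small spool of solder wire, 36 mm across, 20 mm high, left of the stand. Bystander.
- ring_box: Dark red ring box, 56 x 54 x 46 mm, left of the stand and towards the back. Bystander.
- flux_jar: Jar with a screw lid, 49 mm across, 52 mm high, left of the stand. Bystander.
- camera_lens (a point): Lower end of the slim upright inspection camera on the stand, 113 mm above the worktop; the camera is up to 22 mm in radius and reaches up to 230 mm; its column stands 61 mm behind it (stand's +x). At the end stop the tray lies centred beneath it; the thumb pad is then 117 mm nearer the robot.

How it is judged:
By the outcome, as a careful person would: the job done as asked, in the order asked, and still so for the second after the job is handed in, with the robot touching nothing.
It also fails if it takes over 40 s, if anything falls off the work surface, if the arm or the gripper's body presses on something with over 40 N, if the wrist force passes 120 N, or if a joint passes its speed limit or range.

## Working session

There is one attempt and no reset: what is moved stays moved. The work goes in short steps, each a Python script; the robot and the scene stay as the last script left them, time stands still between calls to the robot, and variables do not carry over. Pictures are saved under pics/ and viewed, at most 10 in all, crops included, and the job is handed in when it is done.

```bash
mkdir -p pics; ls
python3 - <<'E'
from station import robot, fingers, vision, workorder, recognise
import cv2
for n in ("scene","top"):
    im=vision.grab_frame(n); cv2.imwrite(f"pics/{n}0.png",im[:,:,::-1])
    c=vision.calibration(n); print(n,c)
    for l in ("pad_top","stone_tray","fence_face","stand","camera_lens"):
        print(l,recognise(l,n)[:2])
print(robot.current_time_s(),robot.current_eef_rot(),robot.current_finger_gap())
E
```

```text
pics
scene {'mtx': array([[494.60364785,   0.        , 283.50390523],
       [  0.        , 494.60364785, 216.76415288],
       [  0.        ,   0.        ,   1.        ]]), 'extrinsics': array([[ 0.93762664, -0.34735605, -0.01414426, -0.5115888 ],
       [ 0.27731302,  0.72278233,  0.63299541, -0.19721586],
       [-0.20965157, -0.59743575,  0.77402632, -0.98493327],
       [ 0.        ,  0.        ,  0.        ,  1.        ]])}
pad_top [{'rect': [224.1, 161.6, 11.0, 13.9], 'p': 0.72}, {'rect': [289.9, 245.6, 92.3, 59.0], 'p': 0.7}]
stone_tray [{'rect': [310.2, 232.3, 41.9, 38.4], 'p': 0.87}]
fence_face [{'rect': [288.9, 250.8, 94.9, 51.7], 'p': 0.65}]
stand [{'rect': [289.0, 215.8, 145.4, 178.7], 'p': 0.83}, {'rect': [258.1, 251.2, 19.3, 19.9], 'p': 0.22}]
camera_lens [{'rect': [288.6, 214.1, 149.0, 183.1], 'p': 0.88}]
top {'mtx': array([[425.33615674,   0.        , 278.9241778 ],
       [  0.        , 425.33615674, 215.03903948],
       [  0.        ,   0.        ,   1.        ]]), 'extrinsics': array([[-1.31056387e-02, -9.99910375e-01,  2.73578398e-03,
        -2.80618917e-04],
       [ 9.93242952e-01, -1.27026317e-02,  1.15356327e-01,
        -5.58319490e-01],
       [-1.15311236e-01,  4.22911649e-03,  9.93320408e-01,
        -9.68751796e-01],
       [ 0.00000000e+00,  0.00000000e+00,  0.00000000e+00,
         1.00000000e+00]])}
pad_top [{'rect': [300.2, 255.1, 17.5, 9.1], 'p': 0.44}]
stone_tray [{'rect': [297.0, 202.9, 37.8, 26.9], 'p': 0.9}]
fence_face [{'rect': [298.1, 224.2, 48.6, 79.2], 'p': 0.96}]
stand [{'rect': [271.6, 212.9, 126.2, 119.2], 'p': 0.91}]
camera_lens [{'rect': [271.9, 213.8, 127.9, 114.0], 'p': 0.71}]
0.6 [1.79994414e+02 1.75578372e-03 2.25691224e+01] 1.0005936205865844
```

Run:
```python
import cv2
a=cv2.imread("pics/top0.png")[140:290,180:380]
cv2.imwrite("pics/topc.png",cv2.resize(a,None,fx=4,fy=4,interpolation=cv2.INTER_CUBIC))
a=cv2.imread("pics/scene0.png")[120:320,200:400]
cv2.imwrite("pics/scenec.png",cv2.resize(a,None,fx=3,fy=3,interpolation=cv2.INTER_CUBIC))
```

```text
(no output)
```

View pics/topc.png

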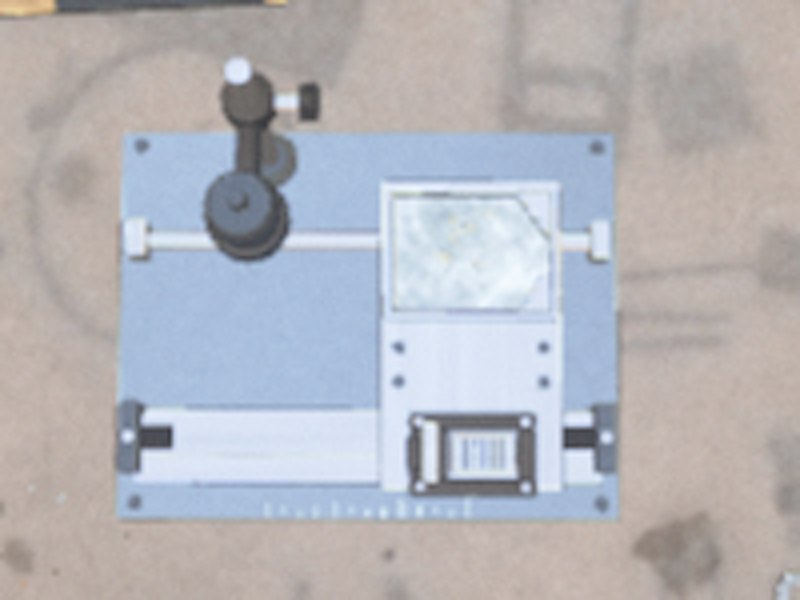

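View pics/scenec.png

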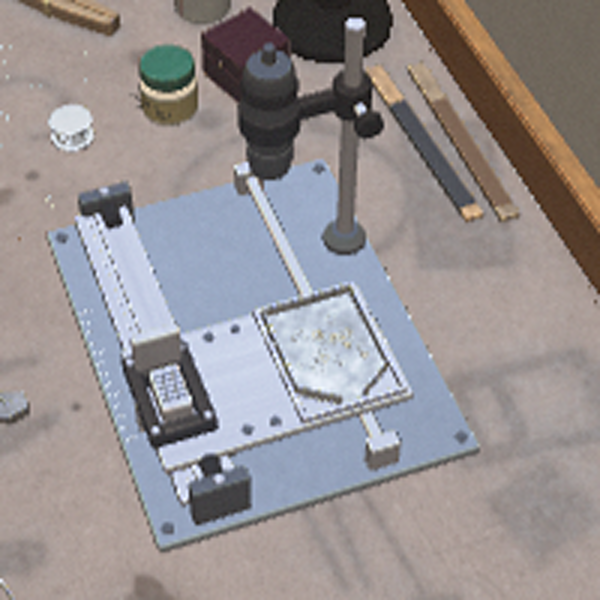

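The top crop shows the stand nearly square to the base, with the pad at crop (484,455) and the fence just left of it. The plate corners are clear in both views, so I'll fit the stand pose from them.

```bash
cat > geo.py <<'E'
import numpy as np
from station import vision
from scipy.optimize import least_squares
def proj(n,P):
    c=vision.calibration(n); P=np.atleast_2d(P); q=P@c["extrinsics"][:3,:3].T+c["extrinsics"][:3,3]
    q=q*[1,-1,-1]; q=q@np.array(c["mtx"]).T
    return q[:,:2]/q[:,2:]
def ray(n,uv,z):
    return least_squares(lambda p:(proj(n,[p[0],p[1],z])[0]-uv),[.55,0]).x
E
python3 - <<'E'
from geo import *
C=np.array([[.115,.15,.012],[-.12,.15,.012],[-.12,-.15,.012],[.115,-.15,.012]])
T=(np.array([[122,133],[117,519],[620,519],[613,133]])+.5)/4-.5+[180,140]
S=(np.array([[320,163],[48,232],[162,548],[479,450]])+.5)/3-.5+[200,120]
W=lambda p,P:np.c_[P[:,0]*np.cos(p[2])-P[:,1]*np.sin(p[2])+p[0],P[:,0]*np.sin(p[2])+P[:,1]*np.cos(p[2])+p[1],P[:,2]]
for nm,sel in (("top",[("top",T)]),("scene",[("scene",S)]),("both",[("top",T),("scene",S)])):
    r=least_squares(lambda p:np.concatenate([(proj(n,W(p,C))-U).ravel() for n,U in sel]),[.55,0,0])
    print(nm,r.x,np.abs(r.fun).max())
p=r.x; R=lambda q:np.array([[np.cos(p[2]),np.sin(p[2])],[-np.sin(p[2]),np.cos(p[2])]])@(q-p[:2])
u=lambda x,y,k,o:(np.array([x,y])+.5)/k-.5+o
for n,q,z,l in (("top",u(484,455,4,[180,140]),.068,"pad"),("scene",u(171,390,3,[200,120]),.068,"pad"),("top",u(472,252,4,[180,140]),.055,"tray"),
  ("top",u(425,451,4,[180,140]),.09,"fence top"),("top",u(241,202,4,[180,140]),.23,"cam"),("scene",u(159,341,3,[200,120]),.09,"fencetop")):
    w=ray(n,q,z); print(n,l,w,R(w))
E
```

```text
top [ 0.55027334  0.00997926 -0.01120093] 0.6492562015960459
scene [ 0.55025216  0.00840545 -0.01259942] 1.7447815961844526
both [ 0.5503057   0.00926573 -0.01187939] 1.9974379489297291
top pad [ 0.46683222 -0.05495588] [-0.08270469 -0.06520866]
scene pad [ 0.46761957 -0.05776318] [-0.08188405 -0.06800642]
top tray [ 0.58392468 -0.05094856] [ 0.0343319  -0.05981068]
top fence top [ 0.46888986 -0.02143683] [-0.08104538 -0.03166754]
top cam [0.58387104 0.06682201] [0.03287925 0.05795095]
scene fencetop [ 0.46899675 -0.03199806] [-0.08081303 -0.04222675]
```

Run:
```python
from station import robot, fingers, vision, recognise
import cv2,numpy as np
fingers.gripper_to(0.0,40)
O=[180,0,-0.7]
robot.move_to([.467,-.056,.22],O)
robot.line_to([.467,-.056,.017+.085],O)
print(robot.tip_reach,robot.current_tool_pos(),robot.current_eef_rot(),robot.current_finger_gap(),robot.current_contact_force(),robot.current_time_s(),robot.current_joint_positions())
a=vision.grab_frame("scene")[150:300,200:400,::-1]; 
b=vision.grab_frame("top")[190:290,240:373,::-1]
cv2.imwrite("pics/near.png",np.hstack([cv2.resize(a,(533,400)),cv2.resize(b,(266,400))[:, :]]) if 0 else cv2.resize(a,(800,600),interpolation=cv2.INTER_CUBIC))
```

```text
0.017 [ 0.46780517 -0.05618341  0.10274049] [ 1.79990426e+02 -9.76126260e-02 -7.20407862e-01] -0.0008686557720631521 [ 0.10802377  0.40311653 -0.27187179] 4.1833 [ 25.19284062  18.70745837 -24.76107962 109.53279961   9.60971154
  53.66348866 -94.84236581]
```

View pics/near.png

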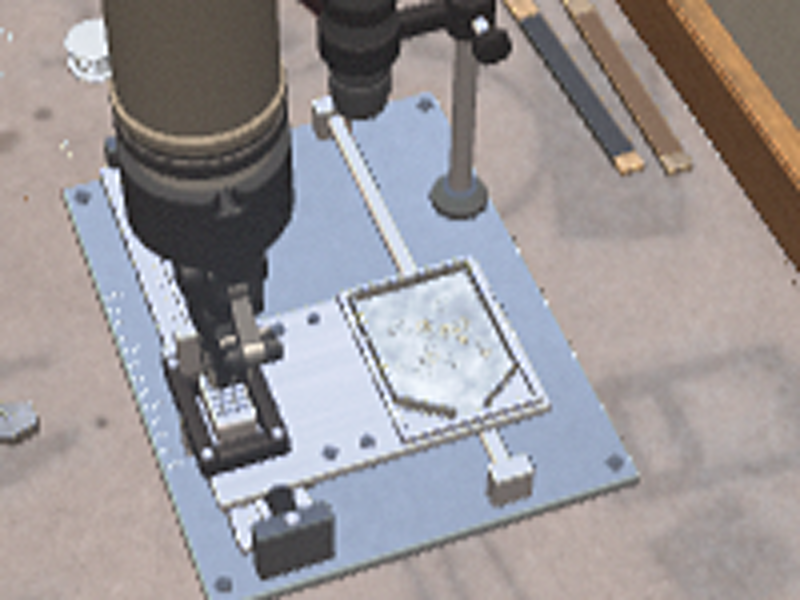

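The fingers hover over the pad, tips near (225,378) and pad centre about (230,405). A knuckle shows at (265,348); I'll check the tip projection and zoom in before pressing.

Run:
```python
from geo import *
import cv2
a=vision.grab_frame("scene")[215:275,215:295,::-1]
a=cv2.resize(a,(800,600),interpolation=cv2.INTER_CUBIC)
t=np.array([.4678,-.0562,.0857])
for d in ([0,0,0],[.011,.0145,0],[.011,-.0145,0],[-.011,-.0145,0],[-.011,.0145,0],[0,-.0145,.03],[0,.0145,.03]):
    q=(proj("scene",t+d)[0]-[215,215]+.5)*10; cv2.circle(a,tuple(int(v) for v in q),5,(0,0,255),-1)
for z,c in ((.068,(0,255,0)),):
  for dx in(-.011,.011):
    for dy in (-.018,.018):
      q=(proj("scene",[.467+dx,-.0565+dy,z])[0]-[215,215]+.5)*10; cv2.circle(a,tuple(int(v) for v in q),5,c,-1)
cv2.imwrite("pics/z.png",a)
```

```text
(no output)
```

View pics/z.png

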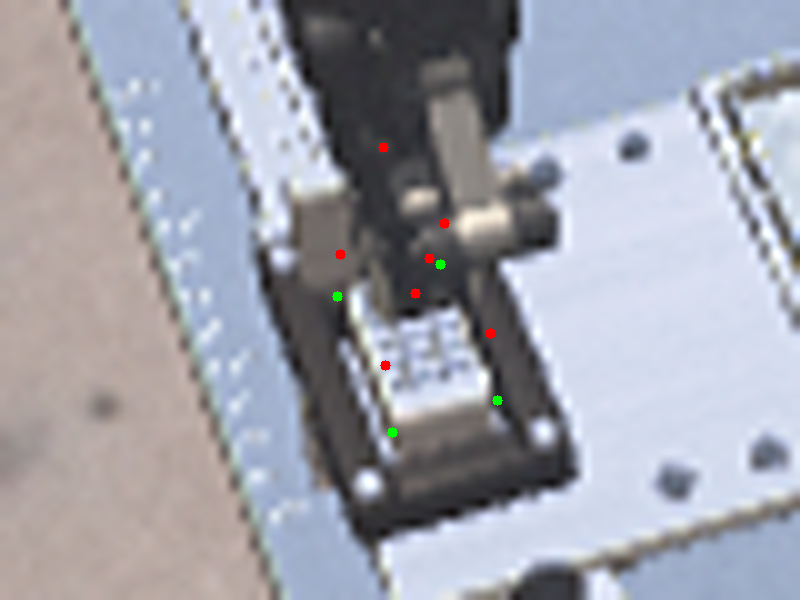

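The tips sit over the pad, but the finger linkage bulges along the closing axis, towards the fence. I'll turn the tool 90° so the closing axis is across the rail and the flat finger side faces the fence, then press.

Run:
```python
from station import robot
import numpy as np
q0=np.array(robot.current_joint_positions())
robot.line_to([.467,-.055,.15])
c=[(np.abs(np.array(q)-q0).max(),y) for y in (89.3,-90.7) if (q:=robot.inverse_kinematics([.467,-.055,.15],[180,0,y])) is not None]
print(c); O=[180,0,min(c)[1]]
robot.move_to([.467,-.055,.15],O)
robot.line_to([.467,-.055,.017+.075],O)
print(robot.current_tool_pos(),robot.current_contact_force())
f0=np.array(robot.current_contact_force())
for z in (.070,.068,.066,.064,.062,.060,.0595,.059,.0585):
    s=robot.line_to([.467,-.055,.017+z],O,velocity=.02,f_stop=15)
    robot.pause(.1)
    f=np.array(robot.current_contact_force())-f0
    print(z,s,np.round(robot.current_tool_pos(),4),f.round(2))
    if s or f[2]>9: break
print(robot.current_time_s(),robot.current_joint_positions())
```

```text
[(np.float64(86.63288874101626), 89.3), (np.float64(68.56084291727464), -90.7)]
[ 0.46708603 -0.05549247  0.09206761] [ 0.63106211 -0.4070792  -0.57342439]
0.07 False [ 0.4672 -0.0549  0.0872] [-0.01  0.84  1.15]
0.068 False [ 0.4673 -0.055   0.0851] [-0.07  0.25  1.  ]
0.066 False [ 0.4673 -0.055   0.0832] [0.47 0.97 3.79]
0.064 False [ 0.4673 -0.055   0.0811] [0.64 0.08 4.59]
0.062 False [ 0.4672 -0.055   0.0791] [-0.74  1.29  4.89]
0.06 False [ 0.4673 -0.055   0.0772] [0.39 0.01 5.93]
0.0595 False [ 0.4672 -0.055   0.0769] [-0.3   1.04  8.17]
0.059 False [ 0.4672 -0.0551  0.0768] [-1.29 -0.03 11.04]
9.4083 [ -27.56314996   22.42086379   40.25859608  112.98428896  -18.5364657
   51.01877029 -158.31013656]
```

Run:
```python
from station import robot, vision
import numpy as np, cv2
p0=np.array([.4672,-.055,.076]); d=np.array([.0119,1,0])
f0=np.array(robot.current_contact_force())
def rep(s,t): print(t,s,np.round(robot.current_tool_pos(),4),np.round(robot.current_contact_force(),2))
rep(0,0)
for t in (.02,.06,.10,.125):
    s=robot.line_to(p0+d*t,velocity=.05,f_stop=20); rep(s,t)
    if s: break
else:
  for t in np.arange(.128,.146,.002):
    s=robot.line_to(p0+d*t,velocity=.02,f_stop=12); robot.pause(.05); rep(s,t)
    if s or robot.current_contact_force()[1]-f0[1]<-8: break
print(robot.current_time_s(),robot.current_joint_positions()[6])
a=vision.grab_frame("scene")[120:320,200:400,::-1]
cv2.imwrite("pics/slid.png",cv2.resize(a,(600,600),interpolation=cv2.INTER_CUBIC))
```

```text
0 0 [ 0.4672 -0.0551  0.0768] [-0.66 -0.44 10.47]
0.02 False [ 0.4675 -0.0345  0.0768] [-1.57  1.75 10.74]
0.06 False [0.4681 0.005  0.0768] [-1.36  0.53  9.43]
0.1 False [0.4686 0.0451 0.0768] [-1.15 -0.21  9.95]
0.125 False [0.4691 0.0669 0.0768] [-1.15 -5.09 10.2 ]
0.128 False [0.4692 0.0686 0.0768] [-1.13 -6.14 10.06]
0.13 False [0.4694 0.0704 0.0768] [-0.29 -7.04  9.02]
0.132 False [0.4695 0.0723 0.0768] [-0.25 -6.43  9.82]
0.134 False [0.4696 0.0744 0.0768] [-0.96 -7.08 10.05]
0.136 False [0.4696 0.0764 0.0768] [-0.71 -6.36 11.35]
0.138 False [0.4697 0.0785 0.0768] [-0.11 -7.59  9.46]
0.14 False [0.4697 0.0805 0.0768] [-0.58 -6.07 10.18]
0.14200000000000002 False [0.4697 0.0805 0.0768] [-1.07 -9.46 10.2 ]
14.9583 -173.04231557584941
```

View pics/slid.png

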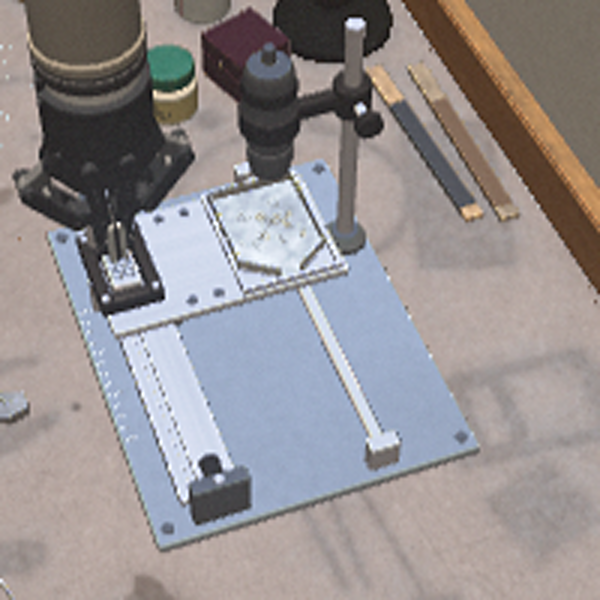

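The carriage slid with the finger to about y 0.065, then the finger slipped on to the fence and jammed at 0.0805, so it is at the end stop. Next I'll lift straight up.

Run:
```python
from station import robot, vision
import numpy as np, cv2
def rep(): print(np.round(robot.current_tool_pos(),4),np.round(robot.current_contact_force(),2),robot.current_joint_positions()[6],robot.current_time_s())
rep()
robot.line_to([.4697,.082,.090],velocity=.03); rep()
robot.line_to([.4697,.0775,.095],velocity=.05); rep()
robot.line_to([.4697,.070,.18],velocity=.1); rep()
robot.line_to([.45,-.16,.25],velocity=.2); rep()
robot.pause(.3)
for n,sl in (("scene",np.s_[120:270,200:350]),("top",np.s_[140:290,180:380])):
    a=vision.grab_frame(n)[sl][...,::-1]; cv2.imwrite(f"pics/end_{n}.png",cv2.resize(a,None,fx=4,fy=4,interpolation=cv2.INTER_CUBIC))
```

```text
[0.4697 0.0805 0.0768] [ -0.75 -10.32  10.17] -173.0414529142015 15.0083
[0.4685 0.0806 0.0895] [-0.74 -5.15  1.89] -173.122108440409 15.6583
[0.4698 0.0788 0.0953] [ 0.58  0.11 -0.24] -172.9687574897625 15.9417
[0.4691 0.0702 0.1794] [ 0.32 -0.   -0.32] -173.7790686028291 16.9417
[ 0.45   -0.1588  0.2496] [0.48 0.3  0.75] -148.14096926300763 18.3
```

View pics/end_scene.png

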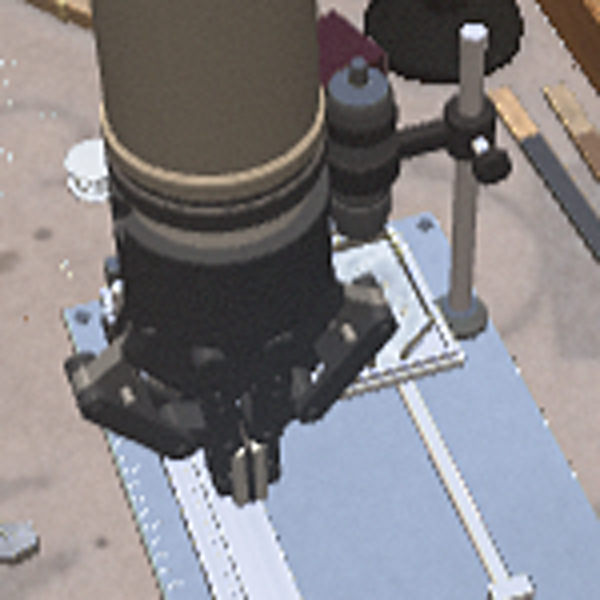

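View pics/end_top.png

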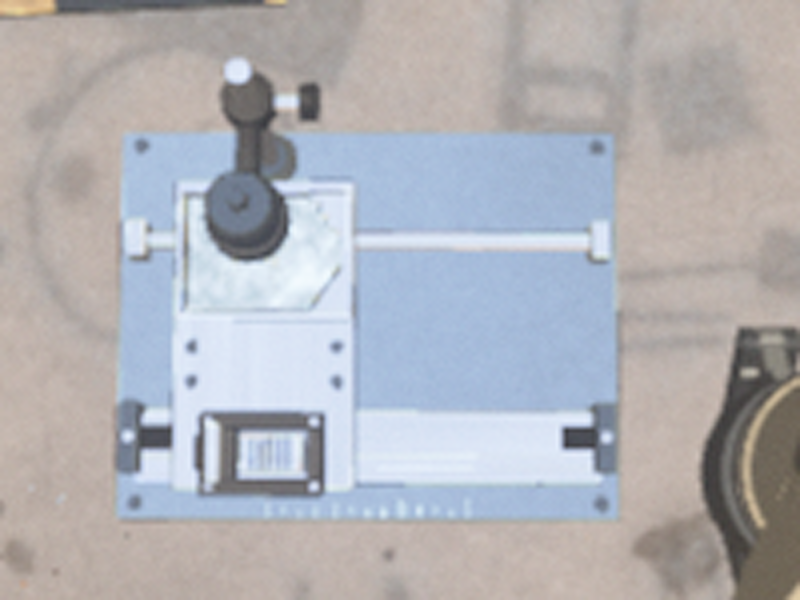

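The top view shows the carriage edge moved from column 381 to 174 of the crop, which is 120 mm. It sits against the left stop with the tray under the camera and the pad up.

```bash
python3 -c "
from station import workorder
print(workorder.close_job())"
```

```text
the job is handed in; nothing more can be done
None
```

The job is handed in: the carriage is at its left end stop with the tray under the camera. I let the pad go with the finger still pushing the carriage against the stop. The lock clicking in shows only indirectly: the last top picture puts the carriage at 120 mm (±2 mm) with the pad apparently up.

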